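Pack seven sample tins in the round corral and shut its gate

TASK

Slide the three sample tins standing on the white board through the mouth of the blue round corral to join the four inside, so that all seven stand flat and nested, six round one, and then swing the red gate fully shut behind them. Keep every tin upright and sliding on the board: do not lift or tip any. Leave the jar, the brush and the stone where they are.

Things in the scene. Friction and masses are not known exactly. Their poses are not given: they have to be found in the camera images.
- board: white packing board fixed to the bench, 5 mm thick (top at z = 0.005), reaching from x = -195 to +90 mm and y = -150 to +150 mm in its own frame; it turns about the vertical from start to start. Origin: on the bench top, directly under the centre of the round corral. Own -x points out through the corral's mouth to the loading apron, where the loose tins stand.
- corral (a point): centre of the round corral on the board's top (z = 0.005), axes as the board. The corral is a blue round wall of inner radius 64 mm, 5 mm thick, 20 mm high above the board, so seven tins fit only as six round one. The wall is missing for 48 degrees either side of the board's -x: a mouth 95 mm wide with its ends at x = -43, y = +48 and -48 mm. Board and corral floor are one level surface. Tins slide easily on the board and against the wall and one another (friction about 0.3).
- gate (a joint): angle (rad) of the red curved gate that closes the mouth: 0 = shut, completing the circle (a stop there); grows as it opens, to 2.7. Seen from above it turns clockwise to open, swinging from across the mouth out over the apron to the board's +y side. It stays where it is left; about 0.5 N at its post moves it. Wall 5 mm thick, 20 mm high, curved with inner radius 64 mm when shut.
- gate_hinge (a point): the gate's vertical hinge axis at board height, at x = -44.5, y = +49.4 mm in the board's frame (+y end of the mouth)
- gate_post (a point): top centre of the black post on the outer face of the gate's free end: diameter 10 mm, top 46.5 mm above the bench, its axis 100 mm from the hinge axis. With the gate shut the post lies at x = -53.7, y = -50.2 mm in the board's frame; push it from the outside.
- tin1: closed round metal sample tin, diameter 40 mm, height 38 mm (orange lid, paper band), about 80 g, smooth; origin: centre of its underside, z up. At the start four of the seven stand loosely inside the corral, well apart from its centre, and three in a loose row on the apron, 88 to 128 mm out from the corral's centre; which is where varies.
- tin2: closed round metal sample tin, diameter 40 mm, height 38 mm (orange lid, paper band), about 80 g, smooth; origin: centre of its underside, z up. At the start four of the seven stand loosely inside the corral, well apart from its centre, and three in a loose row on the apron, 88 to 128 mm out from the corral's centre; which is where varies.
- tin3: closed round metal sample tin, diameter 40 mm, height 38 mm (orange lid, paper band), about 80 g, smooth; origin: centre of its underside, z up. At the start four of the seven stand loosely inside the corral, well apart from its centre, and three in a loose row on the apron, 88 to 128 mm out from the corral's centre; which is where varies.
- tin4: closed round metal sample tin, diameter 40 mm, height 38 mm (orange lid, paper band), about 80 g, smooth; origin: centre of its underside, z up. At the start four of the seven stand loosely inside the corral, well apart from its centre, and three in a loose row on the apron, 88 to 128 mm out from the corral's centre; which is where varies.
- tin5: closed round metal sample tin, diameter 40 mm, height 38 mm (orange lid, paper band), about 80 g, smooth; origin: centre of its underside, z up. At the start four of the seven stand loosely inside the corral, well apart from its centre, and three in a loose row on the apron, 88 to 128 mm out from the corral's centre; which is where varies.
- tin6: closed round metal sample tin, diameter 40 mm, height 38 mm (orange lid, paper band), about 80 g, smooth; origin: centre of its underside, z up. At the start four of the seven stand loosely inside the corral, well apart from its centre, and three in a loose row on the apron, 88 to 128 mm out from the corral's centre; which is where varies.
- tin7: closed round metal sample tin, diameter 40 mm, height 38 mm (orange lid, paper band), about 80 g, smooth; origin: centre of its underside, z up. At the start four of the seven stand loosely inside the corral, well apart from its centre, and three in a loose row on the apron, 88 to 128 mm out from the corral's centre; which is where varies.
- resin: bystander: amber jar, diameter 52 mm, height 62 mm, right (-y) of the corral; origin under its centre
- brush: bystander: brush 170 mm long lying left (+y) of the corral; origin under its middle, x along it
- fossil: bystander: stone with a red-brown bone, about 62 x 44 x 45 mm, beyond the corral; origin under its centre

How it is judged:
By the outcome, as a careful person would: the job done as asked, in the order asked, and still so for the second after the job is handed in, with the robot touching nothing.
It also fails if it takes over 72 s, if anything falls off the work surface, if the arm or the gripper's body presses on something with over 40 N, if the wrist force passes 120 N, or if a joint passes its speed limit or range.

ROBOT

A 6-joint arm with a two-finger parallel gripper is mounted at the origin on the work surface. World frame = base frame: x ahead of the robot, y to its left, z up, the work surface at z = 0. Lengths are in m, angles in rad, forces in N, time in s.
With the tool pointing down it reaches from about 0.375 to 0.825 m from the base axis. Payload 5.5 kg.
Tool frame: the origin (TCP) lies on the centre line of the jaws, within the pads' length; the fingertips stand manip.tip_reach ahead of it and the grasp point (between the pads) lies 11 mm behind it (manip.tip_reach is the distance from the TCP to the fingertips, in m); x points along the fingers, y is the direction in which the jaws open and shut, and the axes are right-handed (so a half turn about x gives the same grasp; the last joint's range is limited). The gripper opens to 85 mm and grips with 20 to 120 N. Pads are 22 mm wide; open, the fingers measure 114 mm over their backs; the gripper's body (76 mm by 85 mm) begins 54 mm behind the grasp point. The pads swing forward as they close: fully open they stand 13 mm farther back than shut.
Start: joints at [1.233, 0.314, -0.047, 1.21, 0, 1.571], TCP at [0.199, 0.566, 0.239] pointing down, gripper open.
Joint ranges: [-2.67, 2.67], [-0.69, 1.73], [-1.03, 1.25], [-2.08, 2.16], [-1.42, 1.45], [-3.14, 3.14]. Speed limits (rad/s): [2.39, 2.39, 3.01, 3.14, 3.14, 3.14].

INTERFACE

Orientations are given as a rotation vector (axis times angle).
In Python, from cell import manip, solver, sensors, optics gives the robot as it stands. The module is installed in compiled form; this text tells all that it offers. Calls block until the motion is done:
- manip.move_ptp(position, orientation): joint-space move of the TCP to a pose.
- manip.move_linear(position, feed=0.15, frame=None, force_limit=None): straight line of the TCP; frame=None keeps the orientation; feed is the mean speed in m/s. With force_limit (N) it stops when the force on the tool has changed by that much, and returns True; else False.
- manip.movej(angles): joint-space move.
- manip.command_gripper(opening, strength=None): opening from 0.0 (shut) to 1.0 (fully open); strength is the grip in N (None keeps the last); returns when the fingers have stopped.
- manip.dwell(seconds).
- solver.inverse_kinematics(position, orientation): joint angles nearest the present ones, or None.
- sensors.get_obs(): the state.
- optics.camera(name): name is "scene" or "top" or "wrist"; returns the picture (384x512x3 uint8, red, green, blue); there is no depth.
- optics.camera_info(name): a dict with "mtx" (3x3 intrinsics, pixels), "k1" (the pictures are not rectified: a ray, as slopes to the right and down, at radius r is drawn at 1 + k1 r^2 times it, then the intrinsics apply), "R" (3x3) and "t" (3): a world point X has camera coordinates R X + t. Camera axes: x right, y down, z forward; pixel columns grow to the right and rows downward; lengths in m; the calibration is good to about 2 mm. A picture is of the moment at which its call begins: read the wrist's pose just before it. camera_info takes no time and is no camera call; for the wrist camera it gives the pose at the moment of the call.
A pose or a line that the arm cannot do raises manip.Unreachable and nothing moves.
- manip.close_job(): hands the job in, once; it reports no verdict.
The state is a dict: "time_s": time; "q": joint angles; "qvel": joint speeds; "tau": joint torques, N m; "tool_pos": TCP position; "eef_rot": TCP orientation; "force": force on the tool from outside, world axes, zero at the start; "torque": the same for the moment, N m; "finger_gap": opening from 0.0 (shut) to 1.0 (fully open).
Only numpy, scipy, OpenCV 4.12 (cv2) and the standard library are available. Lean on these libraries where they do the work, as an engineer would, in place of code of your own. Each camera call takes 0.05 s, during which the arm holds its last target.

## Working session

There is one attempt and no reset: what is moved stays moved. The work goes in short steps, each a Python script; the robot and the scene stay as the last script left them, time stands still between calls to the robot, and variables do not carry over. Pictures are saved under pics/ and viewed, and the job is handed in when it is done.

```bash
mkdir -p pics; python3 - <<'E'
from cell import manip, solver, sensors, optics
import cv2
for n in ("top","scene"):
    im=optics.camera(n); cv2.imwrite(f"pics/{n}0.png",cv2.cvtColor(im,cv2.COLOR_RGB2BGR))
    i=optics.camera_info(n); print(n,i)
o=sensors.get_obs(); print(o['time_s'],o['tool_pos'],o['eef_rot'],manip.tip_reach,o['finger_gap'])
E
```

```text
top {'mtx': array([[358.96042621,   0.        , 259.86072186],
       [  0.        , 358.96042621, 190.66339201],
       [  0.        ,   0.        ,   1.        ]]), 'k1': -0.11163939772166202, 'R': array([[-0.02228286, -0.99961534, -0.01651182],
       [-0.98957519,  0.02440355, -0.14193453],
       [ 0.14228288,  0.01317698, -0.98973832]]), 't': array([0.06744635, 0.63615684, 0.79177817])}
scene {'mtx': array([[471.42588107,   0.        , 256.68395087],
       [  0.        , 471.42588107, 192.20916134],
       [  0.        ,   0.        ,   1.        ]]), 'k1': -0.04761079261176334, 'R': array([[ 0.33268718,  0.94299325,  0.00910923],
       [ 0.76999188, -0.26605029, -0.57993944],
       [-0.54445546,  0.19995245, -0.81460866]]), 't': array([-0.26985996, -0.44319198,  1.40000124])}
0.1 [0.19869407 0.56563695 0.23852364] [ 0.2639018   1.55473042 -0.26625285] 0.008 0.9992441739725795
```

View pics/top0.png

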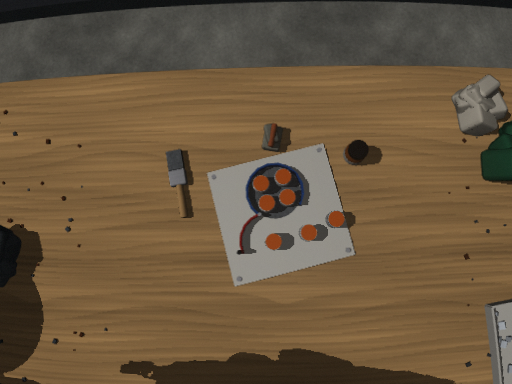

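View pics/scene0.png

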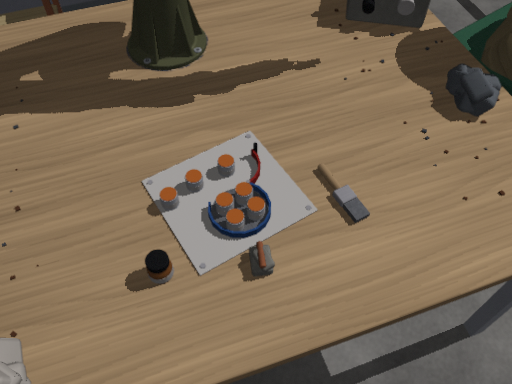

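The top view shows the board with its mouth facing the robot. Four tins are inside, near (261,183), (284,177), (266,203) and (288,197). Three are on the apron, near (274,242), (309,233) and (337,219). The gate is open, with its post near (240,252). Next I'll measure these positions.

```bash
cat > h.py <<'E'
from cell import manip, solver, sensors, optics
import numpy as np, cv2
def ray(n,px,z,info=None):
    i=info or optics.camera_info(n); px=np.asarray(px,float).reshape(-1,1,2)
    d=np.array([i['k1'],0,0,0,0.])
    u=cv2.undistortPoints(px,i['mtx'],d).reshape(-1,2)
    R,t=i['R'],i['t']; c=-R.T@t
    v=np.c_[u,np.ones(len(u))]@R
    return c+v*((z-c[2])/v[:,2])[:,None]
def proj(n,X,info=None):
    i=info or optics.camera_info(n)
    return cv2.projectPoints(np.asarray(X,float).reshape(-1,1,3),cv2.Rodrigues(i['R'])[0],i['t'],i['mtx'],np.array([i['k1'],0,0,0,0.]))[0].reshape(-1,2)
def lids(im,n,info=None,amin=60):
    hsv=cv2.cvtColor(im,cv2.COLOR_RGB2HSV)
    m=cv2.inRange(hsv,(4,170,110),(20,255,255))
    m=cv2.morphologyEx(m,cv2.MORPH_OPEN,np.ones((3,3),np.uint8))
    k,l,s,c=cv2.connectedComponentsWithStats(m)
    g=[j for j in range(1,k) if s[j,4]>amin]
    return np.array([c[j] for j in g]),[s[j,4] for j in g]
E
python3 - <<'E'
from h import *
np.set_printoptions(precision=4,suppress=True)
for n in("top","scene"):
    im=cv2.cvtColor(cv2.imread(f"pics/{n}0.png"),cv2.COLOR_BGR2RGB)
    c,a=lids(im,n); print(n,a); 
    if len(c): print(np.c_[c,ray(n,c,0.043)])
    hsv=cv2.cvtColor(im,cv2.COLOR_RGB2HSV)
    for q in [(251,248)] : pass
    m=cv2.inRange(hsv,(0,0,115),(179,50,255))
    m=cv2.morphologyEx(m,cv2.MORPH_CLOSE,np.ones((5,5),np.uint8))
    cs,_=cv2.findContours(m,cv2.RETR_EXTERNAL,cv2.CHAIN_APPROX_NONE)
    for ct in cs:
        if cv2.contourArea(ct)>4000:
            h=cv2.convexHull(ct)
            W=ray(n,h.reshape(-1,2),0.005)[:,:2]
            r=cv2.minAreaRect((W*1000).astype(np.float32)); print('board',r,cv2.boundingRect(ct)); print(cv2.boxPoints(r))
    m=cv2.inRange(hsv,(100,150,30),(130,255,255)); ys,xs=np.nonzero(m); print('blue',len(xs))
    hl=cv2.convexHull(np.c_[xs,ys].astype(np.int32))
    W=ray(n,hl.reshape(-1,2),0.025)[:,:2]; print(cv2.minEnclosingCircle((W*1000).astype(np.float32)))
    cr=im[140:290,200:360] if n=='top' else im[120:280,130:330]
    cv2.imwrite(f"pics/{n}0z.png",cv2.cvtColor(cv2.resize(cr,None,fx=4 if n=='scene' else 4.,fy=4.0 if n=='top' else 3.5,interpolation=cv2.INTER_CUBIC)[:,:800],cv2.COLOR_RGB2BGR))
E
```

```text
top [np.int32(173), np.int32(177), np.int32(176), np.int32(179), np.int32(186), np.int32(185), np.int32(181)]
[[282.8728 175.9827   0.6716  -0.0024   0.043 ]
 [260.774  182.8192   0.6565   0.05     0.043 ]
 [287.108  196.7102   0.6222  -0.0108   0.043 ]
 [266.5866 202.3352   0.6101   0.0375   0.043 ]
 [336.0215 218.2634   0.5689  -0.1228   0.043 ]
 [308.6811 232.0919   0.5387  -0.0579   0.043 ]
 [273.2597 241.1105   0.5201   0.0243   0.043 ]]
board ((588.0233764648438, 6.287384033203125), (284.78411865234375, 299.84210205078125), 13.20923900604248) (207, 143, 148, 143)
[[ 415.1406  119.7041]
 [ 483.6568 -172.2048]
 [ 760.9061 -107.1294]
 [ 692.3899  184.7795]]
blue 139
((639.0545043945312, 17.650794982910156), 68.13680267333984)
scene [np.int32(131), np.int32(141), np.int32(154), np.int32(153), np.int32(161), np.int32(180), np.int32(185)]
[[225.3206 160.0916   0.5206   0.0254   0.043 ]
 [193.1206 175.4539   0.5395  -0.0563   0.043 ]
 [243.1623 188.461    0.6106   0.0387   0.043 ]
 [167.817  193.4183   0.5694  -0.1215   0.043 ]
 [224.0311 198.7516   0.6232  -0.0093   0.043 ]
 [255.6167 203.3222   0.6569   0.0515   0.043 ]
 [234.5297 215.5459   0.6718  -0.0011   0.043 ]]
board ((588.7929077148438, 7.351318359375), (287.4727478027344, 300.32275390625), 13.284235000610352) (142, 131, 175, 144)
[[ 414.3982  120.4667]
 [ 483.407  -171.8201]
 [ 763.1876 -105.764 ]
 [ 694.1788  186.5227]]
blue 475
((646.6432495117188, 20.370908737182617), 72.869384765625)
```

View pics/top0z.png

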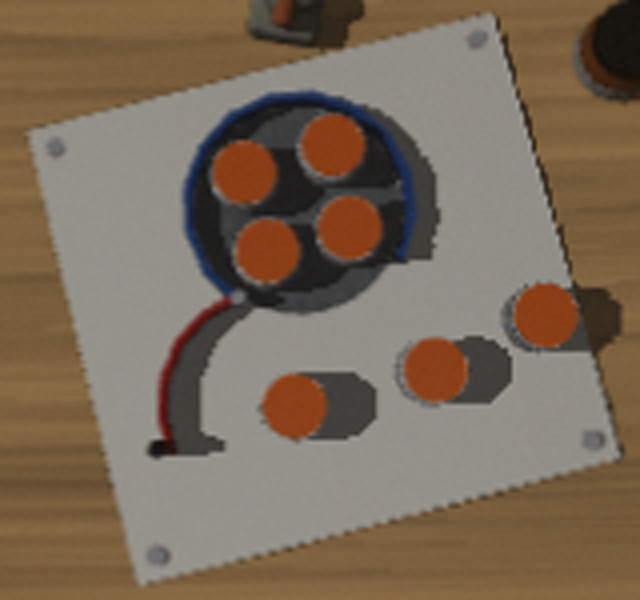

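```bash
cat >> h.py <<'E'
TH=np.radians(13.25); C=np.array([0.6395,0.0190])
RB=np.array([[np.cos(TH),-np.sin(TH)],[np.sin(TH),np.cos(TH)]])
def b2w(p): return C+RB@np.asarray(p,float)
def w2b(p): return (np.asarray(p,float)[...,:2]-C)@RB
E
python3 - <<'E'
from h import *
np.set_printoptions(precision=1,suppress=True)
for n in("top","scene"):
    im=cv2.cvtColor(cv2.imread(f"pics/{n}0.png"),cv2.COLOR_BGR2RGB)
    c,a=lids(im,n); p=w2b(ray(n,c,0.043))*1000
    p=p[np.argsort(p[:,0])]
    print(np.c_[p,np.hypot(*p.T),np.degrees(np.arctan2(p[:,1],p[:,0]))])
    print('hinge px',proj(n,np.r_[b2w([-.0445,.0494]),.025]))
    # screws/post dark
    px=[239,251.5] if n=='top' else [255,146]
    print('post',w2b(ray(n,px,.0465))*1000)
print(sensors.get_obs()['force'])
for yaw in np.radians([0,30,60,90,120]):
    pass
E
```

```text
[[-115.8  -51.8  126.8 -155.9]
 [-115.    32.6  119.6  164.2]
 [-101.2 -121.8  158.4 -129.7]
 [ -24.4   24.7   34.7  134.6]
 [ -23.7  -25.    34.4 -133.5]
 [  23.7   26.2   35.4   47.9]
 [  26.3  -28.2   38.6  -47. ]]
hinge px [[258.7 213.9]]
post [[-118.3  114.5]]
[[-114.5  -50.4  125.1 -156.3]
 [-114.3   33.5  119.1  163.7]
 [-100.4 -120.7  157.  -129.8]
 [ -23.6   25.8   35.   132.5]
 [ -22.4  -23.8   32.7 -133.2]
 [  24.4   27.7   36.9   48.6]
 [  26.9  -26.9   38.1  -45.1]]
hinge px [[247.3 182.3]]
post [[-111.4  112.8]]
[ 0.6 -0.4  0.2]
```

```bash
cat >> h.py <<'E'
from scipy.spatial.transform import Rotation as Rn
def ori(ab):  # push direction angle in board frame (rad)
    a=ab+TH; best=None
    o=sensors.get_obs()
    for s in(1,-1):
        y=s*np.array([-np.sin(a),np.cos(a),0]); x=np.array([0,0,-1.]); z=np.cross(x,y)
        rv=Rn.from_matrix(np.c_[x,y,z]).as_rotvec()
        q=solver.inverse_kinematics([*b2w([-.06,0]),.1],rv)
        if q is None: continue
        d=np.abs(np.asarray(q)-o['q']).max()
        if best is None or d<best[0]: best=(d,rv)
    return best[1]
def P(b,z): return [*b2w(b),z+manip.tip_reach]   # fingertips at height z over board point b
def push(p0,p1,lead,back=.012,z=.028,feed=.06,fl=12,zt=.065):
    """push tin from p0 to p1 (board, m); lead=distance tool axis to tin centre at contact"""
    p0,p1=np.array(p0,float),np.array(p1,float); d=(p1-p0)/np.linalg.norm(p1-p0)
    rv=ori(np.arctan2(d[1],d[0])); s=p0-d*(lead+back); e=p1-d*lead
    manip.move_ptp(P(s,zt),rv); manip.move_linear(P(s,z),feed=.12)
    h=manip.move_linear(P(e,z),feed=feed,force_limit=fl)
    o=sensors.get_obs(); t=np.array(o['tool_pos'])
    print('hit',h,'F',np.round(o['force'],1),'tin est',np.round((w2b(t)+d*lead)*1000,1),'t',round(o['time_s'],1))
    r=w2b(t)-d*.006; manip.move_linear(P(r,z),feed=.1); manip.move_linear(P(r,zt),feed=.15)
def look(name,n="top"):
    im=optics.camera(n); c,a=lids(im,n); p=w2b(ray(n,c,0.043))*1000; p=p[np.argsort(p[:,0])]
    print(np.round(np.c_[p,np.hypot(*p.T),np.degrees(np.arctan2(p[:,1],p[:,0]))],1))
    cr=im[140:290,200:360] if n=='top' else im[110:270,135:325]
    cv2.imwrite(f"pics/{name}.png",cv2.cvtColor(cv2.resize(cr,None,fx=3.5,fy=3.5,interpolation=cv2.INTER_CUBIC),cv2.COLOR_RGB2BGR))
    return p/1000
E
python3 - <<'E'
from h import *
print(manip.tip_reach); manip.command_gripper(0.0); print(manip.tip_reach, sensors.get_obs()['finger_gap'])
push([-.024,.025],[-.002,.042],.031)
print(sensors.get_obs()['time_s'])
look('a1','scene')
E
```

```text
0.008
0.008 0.001957728723548955
hit False F [ 0.8 -0.2  0.3] tin est [-2.  42.3] t 4.6
5.275
[[-116.5   28.6  119.9  166.2]
 [-114.5  -50.4  125.1 -156.3]
 [-107.7 -118.9  160.4 -132.2]
 [ -17.   -24.6   29.9 -124.7]
 [  -1.    43.8   43.9   91.3]
 [  26.8  -26.7   37.8  -44.8]
 [  35.4   27.5   44.8   37.9]]
```

View pics/a1.png

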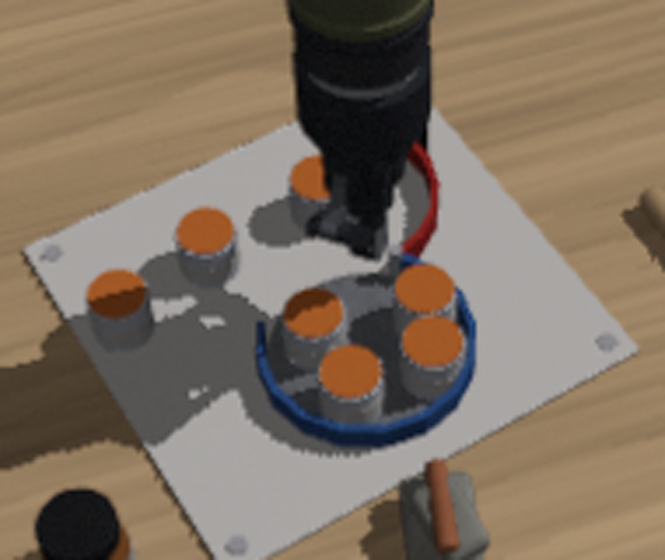

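The first tin slid to the wall at about (-1, 43) mm and stayed upright (pixel (425,290)). The other readings are skewed where the arm's shadow falls on the lids. Next is the mirror tin, then the first apron tin to the centre.

```bash
python3 - <<'E'
from h import *
push([-.0235,-.0247],[-.002,-.042],.031)
manip.command_gripper(0.235); print(sensors.get_obs()['finger_gap'])
# check gap, start first apron tin to the centre
push([-.1147,.033],[-.045,.010],.0283,z=.022)
manip.move_ptp([*b2w([-.15,.16]),.2],ori(0))
look('a2','top')
E
```

```text
hit False F [-0.2 -0.9 -0.8] tin est [ -2.2 -42. ] t 8.2
0.23150836131326563
hit False F [ 1.   0.  -0.2] tin est [-45.3  10.1] t 11.9
[[-115.7  -51.5  126.7 -156. ]
 [-101.3 -121.8  158.4 -129.7]
 [ -44.7   10.6   45.9  166.7]
 [  -2.8  -45.1   45.2  -93.5]
 [  -1.7   43.2   43.3   92.3]
 [  33.7  -29.    44.4  -40.8]
 [  34.7   25.7   43.2   36.5]]
```

View pics/a2.png

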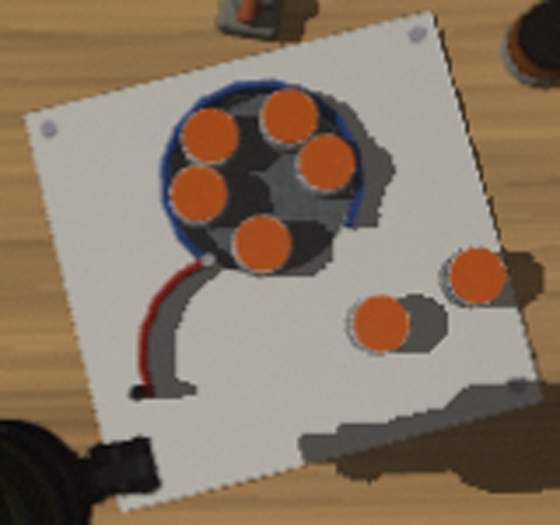

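Five tins are inside or at the mouth, and the cradle push placed its tin within 1 mm. Next I push that tin to the centre, then move the other two.

```bash
python3 - <<'E'
from h import *
push([-.0447,.0103],[.000,-.0003],.0283)
push([-.115,-.051],[-.037,.021],.0283)
manip.move_ptp([*b2w([-.15,.16]),.2],ori(np.pi/2))
look('a3','top')
E
```

```text
hit False F [ 0.6 -0.4 -0.2] tin est [-0.4 -0.2] t 15.8
hit False F [-0.   0.5  0.4] tin est [-37.1  20.9] t 20.1
[[-101.3 -121.8  158.4 -129.7]
 [ -36.6   21.6   42.5  149.4]
 [  -2.8  -45.    45.1  -93.5]
 [  -1.7   43.4   43.4   92.2]
 [   1.3    0.4    1.3   16.7]
 [  33.7  -29.    44.4  -40.8]
 [  34.7   25.7   43.2   36.5]]
```

View pics/a3.png

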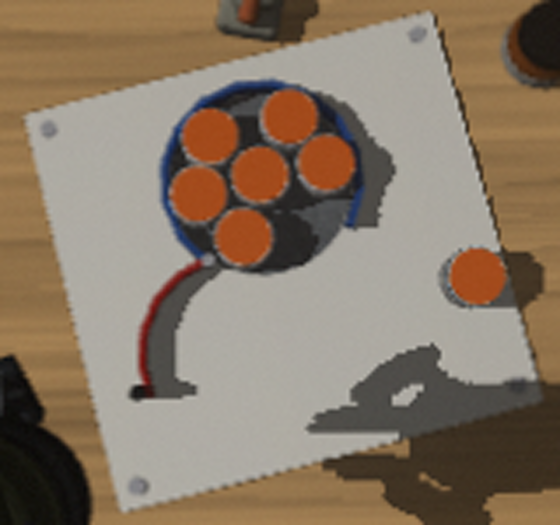

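```bash
python3 - <<'E'
from h import *
push([-.101,-.1213],[-.098,-.027],.0283,z=.022)
push([-.098,-.027],[-.0375,-.0215],.0283)
manip.command_gripper(0.0)
manip.move_ptp([*b2w([-.15,.16]),.15],ori(np.pi/2))
look('a4','top')
E
```

```text
hit False F [ 0.5  0.6 -1.1] tin est [-98.  -27.2] t 25.5
hit False F [ 0.1 -0.5 -1. ] tin est [-37.9 -21.5] t 29.3
[[ -37.6  -21.    43.  -150.8]
 [ -36.6   21.6   42.5  149.4]
 [  -2.9  -45.1   45.2  -93.7]
 [  -1.7   43.3   43.4   92.3]
 [   1.3    0.4    1.3   16.7]
 [  33.7  -29.    44.4  -40.8]
 [  34.7   25.7   43.2   36.5]]
```

View pics/a4.png

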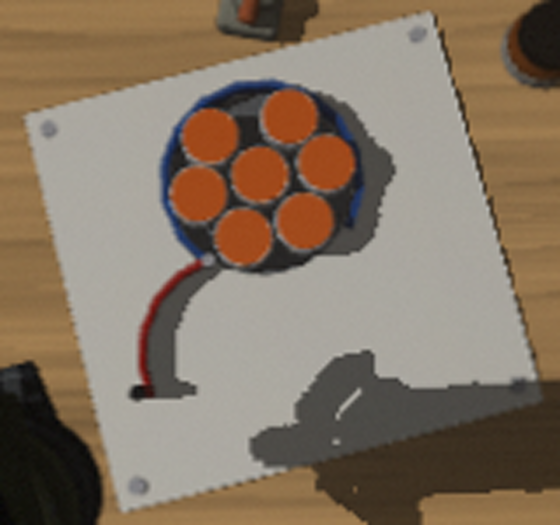

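All seven are nested six round one, with every ring tin 42–45 mm from the centre. Now the gate: I push its post round an arc about the hinge.

```bash
cat > g.py <<'E'
from h import *
H=np.array([-.0445,.0494]); LEAD=.016
def tool(th,lead=LEAD):
    u=np.array([np.cos(th),np.sin(th)]); t=np.array([-u[1],u[0]]); return H+.1*u-t*lead
def orf(th,s):
    a=th+np.pi/2+TH; y=s*np.array([-np.sin(a),np.cos(a),0]); x=np.array([0,0,-1.])
    return Rn.from_matrix(np.c_[x,y,np.cross(x,y)]).as_rotvec()
SHUT=np.radians(264.7)
E
python3 - <<'E'
from g import *
ths=np.radians(np.r_[np.arange(137.5,262,18),262])
for s in(1,-1):
    qs=[solver.inverse_kinematics(P(tool(t),.029),orf(t,s)) for t in ths]
    print(s,[None if q is None else round(float(q[5]),2) for q in qs])
E
```

```text
1 [2.31, 1.95, 1.58, 1.2, 0.83, 0.47, 0.13, -0.17]
-1 [-0.83, -1.19, -1.56, -1.94, -2.32, -2.67, -3.01, 2.97]
```

```bash
python3 - <<'E'
from g import *
t0=np.radians(137.5)
st=tool(t0,LEAD+.014)
manip.move_ptp(P(st,.075),orf(t0,1)); 
print('down',manip.move_linear(P(st,.029),feed=.1,force_limit=10))
for d in [140,155,173,191,209,227,243,256]:
    th=np.radians(d)
    h=manip.move_linear(P(tool(th),.029),feed=.07,frame=orf(th,1),force_limit=10)
    o=sensors.get_obs(); print(d,h,np.round(o['force'],1),round(o['time_s'],1))
    if h: break
look('a5','scene')
E
```

```text
down False
140 False [-0.2  0.4 -0.1] 35.6
155 False [0.4 0.4 0.2] 36.2
173 False [0.1 0.4 0. ] 36.8
191 False [ 0.3 -0.3  0.3] 37.4
209 False [1.1 0.2 0.2] 38.0
227 False [ 0.8 -1.5  0.8] 38.6
243 False [ 0.7 -0.8 -0.4] 39.1
256 False [-0.2  0.6  0.2] 39.6
[[ -37.1  -19.1   41.8 -152.7]
 [ -36.6   22.    42.7  148.9]
 [  -2.5  -44.1   44.2  -93.2]
 [  -0.8   44.1   44.1   91.1]
 [   1.5    1.9    2.4   51.6]
 [  34.8  -27.7   44.5  -38.5]
 [  35.4   27.5   44.8   37.9]]
```

View pics/a5.png

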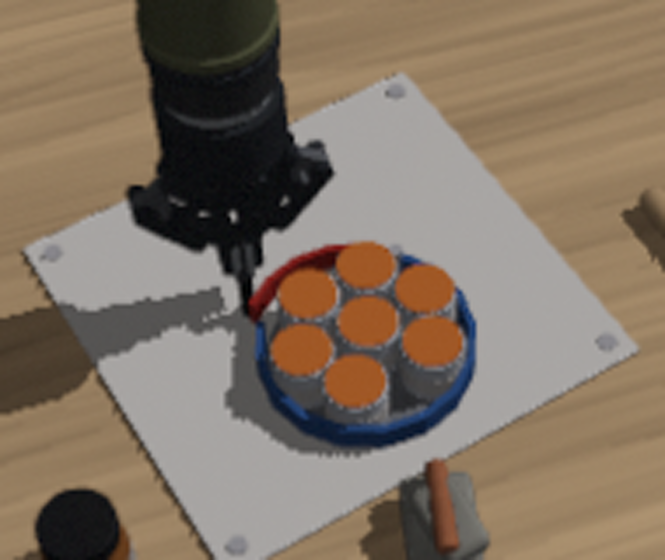

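The gate is almost shut, with its free end near pixel (250,315) just short of the blue end at (260,325). I'll press gently until it meets the stop.

```bash
python3 - <<'E'
from g import *
for d in [259,261,263,264.7,266,267.5,269,270.5]:
    th=np.radians(d)
    h=manip.move_linear(P(tool(th),.029),feed=.02,frame=orf(np.radians(min(d,264)),1),force_limit=8)
    o=sensors.get_obs(); print(d,h,np.round(o['force'],1),np.round(w2b(o['tool_pos'])*1000,1),round(o['time_s'],1))
    if h: break
look('a6','scene')
E
```

```text
259 False [-0.8  0.6 -1. ] [-79.4 -45.6] 40.1
261 False [ 0.1 -1.   0.5] [-75.9 -46.9] 40.4
263 False [ 0.6  0.6 -1. ] [-72.5 -47.9] 40.7
264.7 False [-1.4  0.2 -0.2] [-70.1 -48.6] 41.0
266 True [-0.3 -0.   0.9] [-70.5 -48.6] 41.2
[[ -37.2  -18.5   41.5 -153.5]
 [ -36.    22.    42.2  148.5]
 [  -2.5  -44.1   44.2  -93.2]
 [  -0.8   44.1   44.1   91.1]
 [   1.5    1.9    2.4   51.6]
 [  34.8  -27.6   44.4  -38.5]
 [  35.4   27.6   44.9   38. ]]
```

View pics/a6.png

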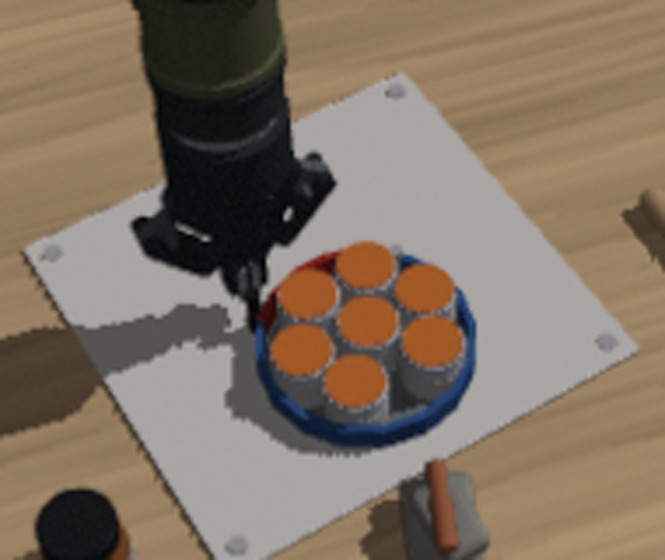

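It met resistance right at the expected shut position. I'll press once more to confirm, then back off and check both views.

```bash
python3 - <<'E'
from g import *
th=np.radians(269)
h=manip.move_linear(P(tool(th),.029),feed=.015,frame=orf(np.radians(264),1),force_limit=15)
o=sensors.get_obs(); print(h,np.round(o['force'],1),np.round(w2b(o['tool_pos'])*1000,1))
b=w2b(o['tool_pos'])+np.array([-.02,0]); manip.move_linear(P(b,.029),feed=.08); manip.move_linear(P(b,.1),feed=.15)
manip.move_ptp([*b2w([-.15,.16]),.2],ori(np.pi/2))
look('a7t','top'); look('a7s','scene')
for n,f in(('top','a7t'),('scene','a7s')): print(n,proj(n,[*b2w([-.0537,-.0502]),.0465]))
print(sensors.get_obs()['time_s'])
E
```

```text
True [-0.1 -0.5  0.8] [-70.4 -48.5]
[[ -37.6  -21.    43.  -150.8]
 [ -36.6   21.7   42.6  149.4]
 [  -2.9  -45.1   45.2  -93.7]
 [  -1.7   43.3   43.4   92.3]
 [   1.2    0.3    1.2   16.7]
 [  33.7  -29.    44.4  -40.8]
 [  34.7   25.7   43.2   36.5]]
[[ -37.4  -19.1   41.9 -153. ]
 [ -36.1   22.    42.3  148.6]
 [  -2.6  -44.1   44.2  -93.3]
 [  -1.    43.8   43.9   91.3]
 [   1.4    1.5    2.1   47.6]
 [  34.7  -27.6   44.4  -38.5]
 [  35.4   27.5   44.8   37.9]]
top [[301.07055752 206.21390732]]
scene [[206.24690494 193.16369776]]
44.475
```

View pics/a7t.png

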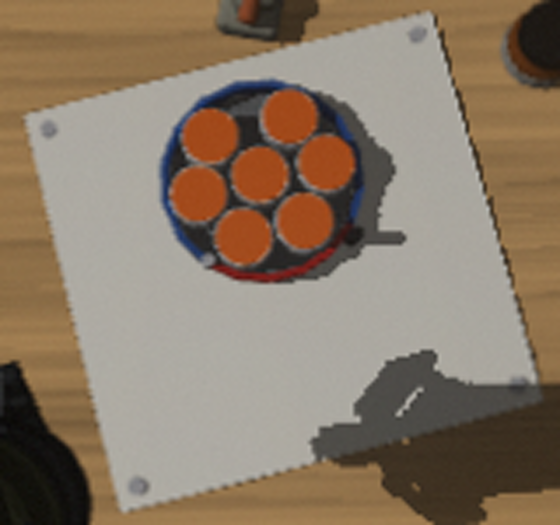

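View pics/a7s.png

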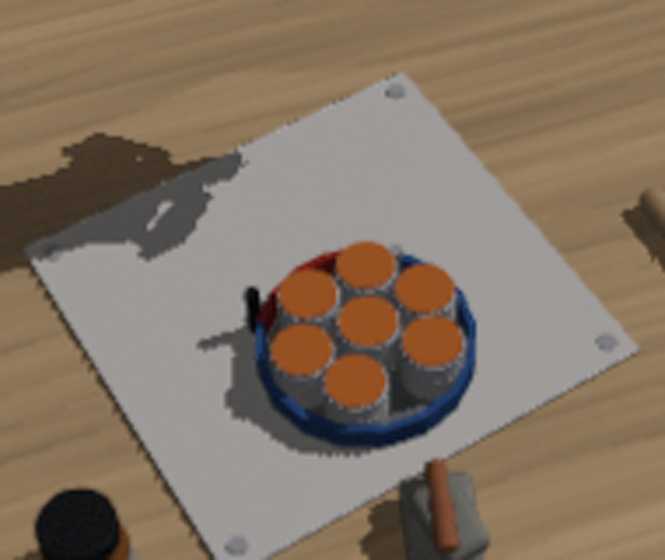

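In the top view the gate post is at crop pixel (353,234), which is (300.9,206.9) in the full picture; the shut position predicts (301.1,206.2). The scene view gives (207,193.7) against (206.2,193.2). The circle is closed and the seven tins stand upright and nested, so I'm handing in.

```bash
python3 - <<'E'
from h import *
manip.close_job(); print(sensors.get_obs()['time_s'])
E
```

```text
the job is handed in; nothing more can be done
the job is handed in; nothing more can be done
```

All seven tins are in the corral, six round one, and the red gate is shut behind them; I handed the job in at about 44.5 s of the 72 s allowed.

**What I did:** I pushed the two front inside tins to the sides. I then slid the three apron tins in through the mouth, one to the centre and two into the front places. Last, I swung the gate round by its post. I only pushed the tins sideways, never lifting them.

**Tin positions:** In the last pictures the six ring tins are 42–45 mm from the corral's centre and the seventh is 1–2 mm from it. All stand upright in both views.

**Gate:** It met a firm stop at the same place on an 8 N push and again on a 15 N push. The post lies within about 1 pixel (roughly 2 mm) of its shut position in both views.

**Disagreements and limits:**
- **Views:** The two cameras differ by 1–2 mm on the tin positions, which is within the stated calibration. Mid-job readings taken while the arm's shadow or body covered lids were off by several millimetres, and I did not use them.
- **Bystanders:** The jar, brush and stone were never approached. They look unmoved in the cropped views, but I did not measure them again.

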